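# Caliper the cheese block

### The job

Measure the width (the shorter side as seen from above) of the cheese block with the big sliding caliper, so its box can be chosen: pull the jaws well open first, then carry the caliper over by its beam, set it down flat on the counter round the block with one jaw either side, and let go of it. Then take the brass tab and slide the jaw gently shut until both jaws press on the cheese, and leave the caliper closed on it. Leave the cheese where it lies, apart from the little that the jaws nudge it, and do not disturb the other things.

Things in the scene. Friction and masses are not known exactly. Their poses are not given: they have to be found in the camera images.
- caliper: Big sliding caliper lying flat, 0.78 kg: steel beam with two light-wood jaws sticking out sideways. Origin on the counter in the space between the jaws. Own x: along the beam, the way the sliding jaw opens; y: from beam to jaw tips; z up. Beam centre line at y = -80 mm, x -100 to +100; jaw tips at y = +30. On rubber feet: pushed whole it creeps from 4 N, slides over 10 N.
- fixed_jaw: Fixed wooden jaw at one end of the beam, 12 mm thick, up to 36 mm high. Origin on the plane of its measuring face, which is at own x = -88 mm of the caliper and looks to the caliper's +x; axes as the caliper's.
- caliper_beam (a point): Middle of the caliper's steel beam (200 long, 24 wide, from 4 to 26 mm above the counter), on its centre line, 15 mm above the counter; axes as the caliper's. To carry it, grip across the 24 mm (along own y), about 12 mm towards the fixed jaw from here: with the jaws open this is near the balance point.
- sliding_jaw: Sliding wooden jaw, 12 mm thick, up to 36 mm high. Origin on the plane of its measuring face, which looks to the caliper's -x; axes as the caliper's. Its carriage on the beam reaches 44 mm back (+x) from the face and is 37 mm high.
- slider_tab (a point): Grip point of the upright brass tab on the sliding jaw's carriage, above the beam's centre line, 60 mm above the counter, 24 mm behind (+x of) the sliding jaw's face. Tab: 12 mm thick along the beam, 36 mm across it, its foot 37 and its top 77 mm above the counter. Grip it along the beam. Axes as the caliper's.
- slider (a joint): Gap between the two measuring faces in m: 0 shut, 0.13 fully open. It starts between 0.015 and 0.035. The slide runs with about 1.5 N of friction and stays where it is left.
- cheese_centre (a point): Middle, half-way up (25.5 mm), of the cream-coloured cheese block: 52 mm wide (own x), 86 mm long (own y), 51 mm high, about 0.25 kg. Pushed along the counter it resists with 1 to 2.5 N. The caliper fits round it with the beam on the robot's side, one jaw outside each long face.
- jam_jar: Bystander, leave alone: jam jar, 60 x 60 x 70 mm, behind the work; origin at the centre of its underside.
- cup_0: Bystander, leave alone: small cup, 58 mm wide, 62 mm high, near a front corner; origin at the centre of its underside.
- mandarin_1: Bystander, leave alone: mandarin, 50 mm, near a front corner; origin at the centre of its underside.
- sugar_pot: Bystander, leave alone: sugar pourer, glass, 68 mm wide, 156 mm high, behind the work; origin at the centre of its underside.
- muffin_0: Bystander, leave alone: muffin, chocolate, about 75 mm wide, 65 mm high, near a front corner; origin at the centre of its underside.
Things that resemble listed ones, but are neither listed nor needed, are in the scene too. What is shaped like the part that bears cheese_centre but purple or red is not meant.

How it is judged (in metres and radians):
On the way, in this order (a step that is already met when the one before it is completed fails the run):
1. the jaws are pulled open to a gap of more than 75 mm, the caliper still away from the cheese (value of joint slider above 0.075 m and horizontal distance between caliper and cheese_centre above 0.15 m), for 0.1 s.
2. the caliper stands flat on the counter with the block between its open jaws, let go (y of cheese_centre in the frame of caliper between -0.035 and 0.035 m and height (world z) of caliper below 0.008 m and angle between each of caliper, cheese_centre's own z axis and vertical below 0.08 rad and value of joint slider above 0.06 m and x of cheese_centre in the frame of fixed_jaw above 0.022 m and x of cheese_centre in the frame of sliding_jaw below -0.022 m and contact force between the fingers and caliper below 0.1 N), for 0.1 s.
3. the sliding jaw is shut and both jaws press on the cheese with more than 1 N (value of joint slider below 0.0555 m and contact force between each of sliding_jaw, fixed_jaw and cheese_block above 1 N), for 0.1 s.
At the end, for the whole second after the job is handed in: The caliper lies flat on the counter, let go and at rest, closed on the cheese block's 52 mm width: gap 48.5 to 55.5 mm, the block square between the faces (within 0.1 rad), its centre within 35 mm of the caliper's origin along the jaws, block upright on the counter (y of cheese_centre in the frame of caliper between -0.035 and 0.035 m and height (world z) of caliper below 0.008 m and angle between each of caliper, cheese_centre's own z axis and vertical below 0.08 rad and value of joint slider between 0.0485 and 0.0555 m and x of cheese_centre in the frame of fixed_jaw between 0.022 and 0.031 m and angle between the x axis of cheese_centre and the x axis of caliper, either way round below 0.1 rad and linear speed of each of caliper, cheese_block below 0.02 m/s); the robot touches nothing.
It fails at once if the cheese is squeezed with more than 25 N by a jaw (contact force between any of sliding_jaw, fixed_jaw and cheese_block above 25 N).
It fails at once if the cheese is carried off or shoved more than 70 mm (distance of cheese_centre from where it was at the start of the episode above 0.07 m).
It fails at once if a bystander (jam jar, cup, mandarin, sugar pourer, muffin) is moved more than 30 mm (distance of any of jam_jar, cup_0, mandarin_1, sugar_pot, muffin_0 from where it was at the start of the episode above 0.03 m).
It also fails if it takes over 67 s, if anything falls off the work surface, if the arm or the gripper's body presses on something with over 40 N, if the wrist force passes 120 N, or if a joint passes its speed limit or range.

### The arm

A 6-joint arm with a two-finger parallel gripper is mounted at the origin on a cart in front of the work surface, level with it; the furniture and walls round the work are solid. World frame = base frame: x ahead of the robot, y to its left, z up, the work surface at z = 0. Lengths are in mm, angles in rad, forces in N, time in s.
With the tool pointing down it reaches from about 350 to 850 mm from the base axis. Payload 8.1 kg.
Tool frame: the origin (TCP) lies midway between the tips of the shut fingers; the grasp point (between the pads) lies ctrl.grasp_offset behind it (ctrl.grasp_offset is the distance from the TCP to the grasp point, in mm); x points along the fingers, y is the direction in which the jaws open and shut, and the axes are right-handed (so a half turn about x gives the same grasp; the last joint's range is limited). The gripper opens to 93 mm and grips with 3 to 60 N. Pads are 15 mm wide; open, the fingers measure 128 mm over their backs; the gripper's body (75 mm by 188 mm) begins 65 mm behind the grasp point.
Start: joints at [1.103, 0.13, 1.488, -0, 1.523, -0.085], TCP at [224.091, 556.586, 218.635] pointing down, gripper open.
Joint ranges: [-2.96, 2.96], [-0.89, 2.26], [0.02, 2.5], [-1.34, 4.48], [0, 2.73], [-2.66, 2.66]. Speed limits (rad/s): [2.39, 2.39, 2.79, 3.14, 3.14, 3.14].

### API

Orientations are given as a 3x3 rotation matrix whose columns are the frame's x, y, z axes.
In Python, from bench import monitor, cams, sign_off, ctrl gives the robot as it stands. The module is installed in compiled form; this text tells all that it offers.
- The arm moves only by the tool servo_tool, never from a script. Its argument "targets" is text: rows parted by semicolons, each of 7 numbers parted by spaces: the shift along the tool's x, y, z in m, then the turn, a rotation vector about the tool's x, y, z in rad, then the gripper command: -1 is shut, 1 is fully open, values between are in proportion. A call has 1 to 12 rows; each row shifts and turns the commanded pose from where the row before left it, along the tool's axes as they then stand; what a row does not reach is not made up. A row lasts 1/12 s, in which the tool goes at most 41.7 mm and 7.16 degrees, less where a joint would pass 70% of its speed; a pose out of reach is approached as far as the arm can. A call with a gripper value outside its range is refused whole. The fingers move at their own pace and stop on an object; "grip_force" is the grip in N (left out, the last holds). Time passes only in rows, so rows that do not move let the fingers close. It gives the time, the measured TCP pose, the force and the opening at its end, in the units of the state.
- monitor.observe(): the state, without advancing time (a new reading comes with each control period).
- cams.capture(name): name is "scene" or "top" or "wrist"; returns the picture (480x640x3 uint8, blue, green, red); there is no depth.
- cams.camera_params(name): a dict with "fx", "fy", "cx", "cy" (pixels), "k1" (the pictures are not rectified: a ray, as slopes to the right and down, at radius r is drawn at 1 + k1 r^2 times it, then the intrinsics apply), "eye" and "attitude" of the camera in the world. Camera axes: x right, y up, looking along -z (the intrinsics and any distortion apply to the point x, -y, -z); pixel columns grow to the right and rows downward; lengths in mm; the calibration is good to about 2 mm. A picture is of the moment at which its call begins: read the wrist's pose just before it. camera_params takes no time and is no camera call; for the wrist camera it gives the pose at the moment of the call.
- sign_off(): hands the job in, once; it reports no verdict.
The state is a dict: "time_s": time; "joint_positions": joint angles; "dq": joint speeds; "effort": joint torques, N m; "tool_pos": TCP position; "eef_rot": TCP orientation; "force": force on the tool from outside, world axes, zero at the start; "moment": the same for the moment, N m; "grip_width": opening from 0.0 (shut) to 1.0 (fully open).
Only numpy, scipy, OpenCV 4.12 (cv2) and the standard library are available. Lean on these libraries where they do the work, as an engineer would, in place of code of your own. Each camera call takes 0.05 s, during which the arm holds its last target.

## Working session

There is one attempt and no reset: what is moved stays moved. The work goes in short steps, Python scripts to look and compute and a tool call to move; the robot and the scene stay as the last step left them, time stands still between calls to the robot, and variables do not carry over. Pictures are saved under pics/ and viewed, and the job is handed in when it is done.

Besides the shell and the picture viewer there is one more tool, called after ">>>" in YAML: its name, and indented under it one key for each argument. servo_tool: Moves the arm, as the interface text tells. Its arguments: {"type":"object","properties":{"targets":{"type":"string"},"grip_force":{"type":"number"}},"required":["targets"]}

```bash
mkdir -p pics; python3 - <<'E'
from bench import monitor, cams, ctrl
import cv2
s=monitor.observe()
print(s, ctrl.grasp_offset)
for n in("scene","top","wrist"):
    print(n,cams.camera_params(n))
    cv2.imwrite(f"pics/{n}0.png",cams.capture(n))
E
```

```text
{'time_s': 0.0, 'joint_positions': array([ 1.10259005e+00,  1.31167540e-01,  1.48930091e+00, -1.71923726e-05,
        1.52300260e+00, -8.54169246e-02]), 'dq': array([-1.32541006e-03, -1.21261363e-03,  9.96709588e-05,  2.28099672e-04,
       -5.10356623e-04, -1.24494552e-03]), 'effort': array([-1.25553174e-04, -5.59840786e+01, -4.91766536e+01,  7.67193083e-02,
        3.50327126e-02, -1.79225744e-04]), 'tool_pos': array([223.8354973 , 556.05419923, 217.57177267]), 'eef_rot': array([[-8.32371344e-04,  3.73507843e-01,  9.27626648e-01],
       [-1.68399431e-03,  9.27625131e-01, -3.73508743e-01],
       [-9.99998236e-01, -1.87301597e-03, -1.43143495e-04]]), 'force': array([-0.53512835,  0.13705338,  0.0560078 ]), 'moment': array([ 0.01638777, -0.01468602, -0.03346639]), 'grip_width': 1.0026482190371384} 18.8
scene {'fx': 519.9562794310265, 'fy': 519.9562794310265, 'cx': 320.83665322535114, 'cy': 241.8641420584933, 'k1': -0.10366461897881502, 'eye': array([  98.54786188, -790.53922938, 1087.94847926]), 'attitude': array([[ 0.86150135,  0.37429763, -0.34309868],
       [-0.50774751,  0.63879333, -0.57804459],
       [ 0.00280843,  0.6721937 ,  0.74037001]])}
top {'fx': 482.6916762169224, 'fy': 482.6916762169224, 'cx': 311.1804001715405, 'cy': 239.2799463229905, 'k1': -0.06942360690456485, 'eye': array([ 460.73105415,    7.45422065, 1410.45168583]), 'attitude': array([[-0.00903129,  0.99501598, -0.09930577],
       [-0.99994579, -0.00847196,  0.00605272],
       [ 0.00518124,  0.09935505,  0.99503856]])}
wrist {'fx': 357.9072183886875, 'fy': 357.9072183886875, 'cx': 323.660040670612, 'cy': 238.56948874070176, 'k1': -0.03961078791042223, 'eye': array([151.36098761, 585.58624319, 383.96839728]), 'attitude': array([[ 0.37362725, -0.88993598, -0.26156572],
       [ 0.92757606,  0.35776191,  0.10774538],
       [-0.00230824, -0.28287871,  0.95915291]])}
```

View pics/top0.png

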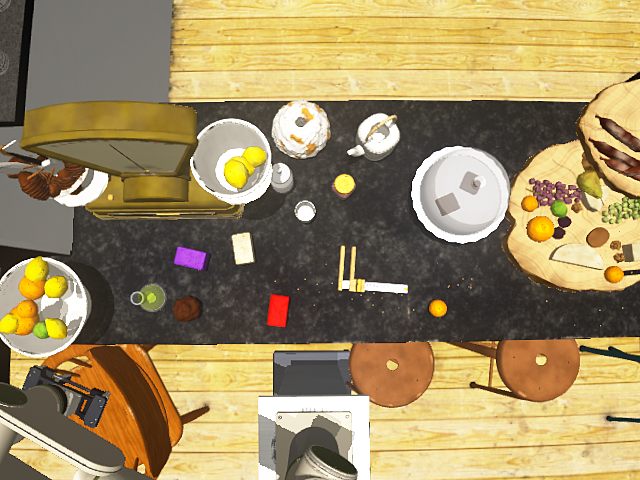

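View pics/scene0.png

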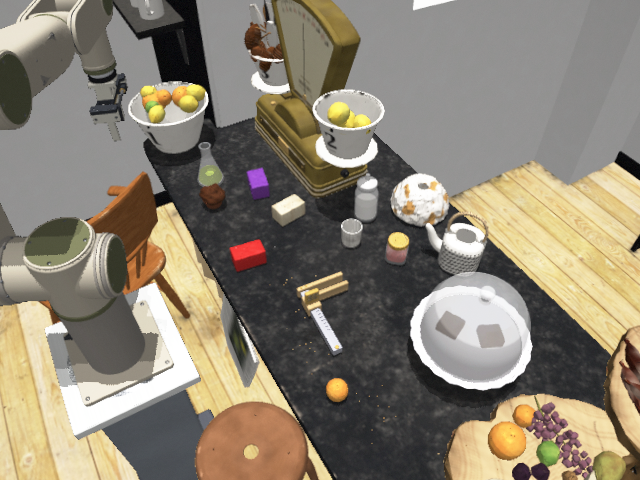

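View pics/wrist0.png

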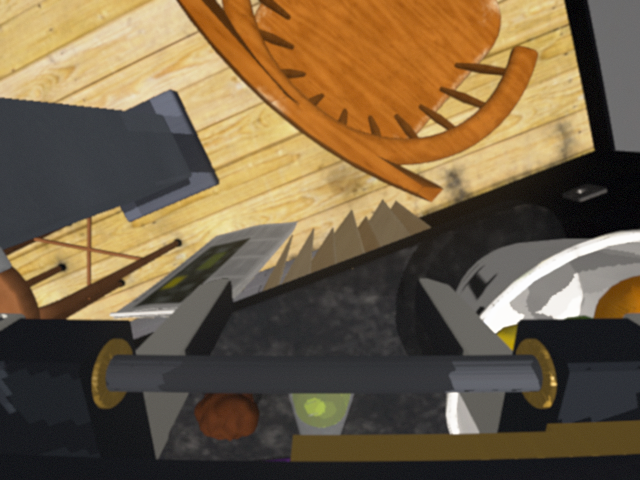

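```bash
cat > h.py <<'E'
import numpy as np, cv2
from bench import monitor, cams, ctrl
def ray(n,px,P=None):
    P=P or cams.camera_params(n)
    K=np.array([[P['fx'],0,P['cx']],[0,P['fy'],P['cy']],[0,0,1]])
    u=cv2.undistortPoints(np.array(px,float).reshape(-1,1,2),K,np.array([P['k1'],0,0,0.]))[:,0]
    d=np.c_[u[:,0],-u[:,1],-np.ones(len(u))]@np.array(P['attitude']).T
    return np.array(P['eye']),d
def onplane(n,px,z,P=None):
    e,d=ray(n,px,P); t=(z-e[2])/d[:,2]; return e+d*t[:,None]
def proj(n,X,P=None):
    P=P or cams.camera_params(n)
    K=np.array([[P['fx'],0,P['cx']],[0,P['fy'],P['cy']],[0,0,1]])
    c=(np.atleast_2d(X)-P['eye'])@np.array(P['attitude'])
    c=c*[1,-1,-1]
    return cv2.projectPoints(c.reshape(-1,1,3),np.zeros(3),np.zeros(3),K,np.array([P['k1'],0,0,0.]))[0][:,0]
E
python3 - <<'E'
import cv2
i=cv2.imread('pics/top0.png')
cv2.imwrite('pics/tc.png',cv2.resize(i[210:320,220:420],None,fx=4,fy=4,interpolation=cv2.INTER_NEAREST))
i=cv2.imread('pics/scene0.png')
cv2.imwrite('pics/sc.png',cv2.resize(i[180:370,220:420],None,fx=3,fy=3,interpolation=cv2.INTER_NEAREST))
E
```

```text
(no output)
```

View pics/tc.png

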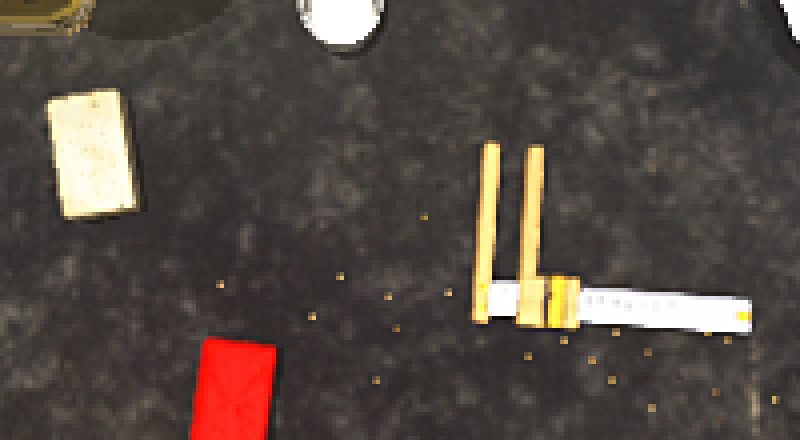

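View pics/sc.png

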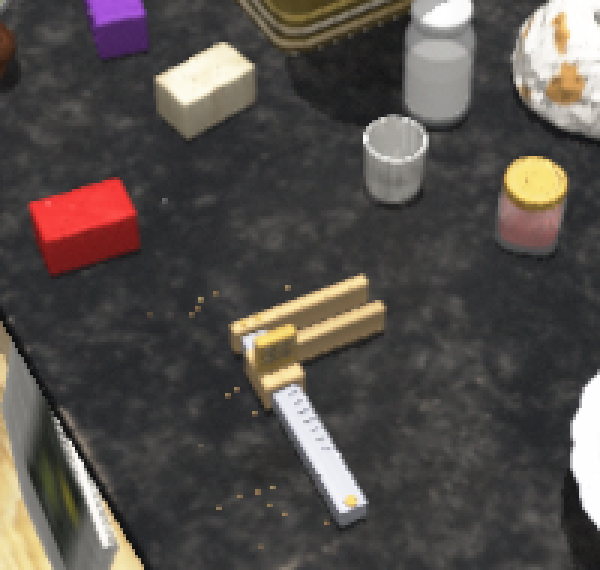

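```bash
python3 - <<'E'
from h import *
def c(p): return [(220+x/4-.4,210+y/4-.4) for x,y in p]
np.set_printoptions(precision=1,suppress=True)
print('fj tip,base @36',onplane('top',c([(492,143),(481,322)]),36))
print('sj tip @36',onplane('top',c([(535,146),(528,280)]),36))
print('beam end @26',onplane('top',c([(752,299),(752,333),(490,282),(490,316)]),26))
print('tab top @77',onplane('top',c([(564,276),(562,328)]),77))
i=cv2.imread('pics/top0.png'); 
g=i[210:280,220:270].astype(int)
m=(g.min(2)>120).astype(np.uint8)
n,l,st,ce=cv2.connectedComponentsWithStats(m)
print(st)
k=1+np.argmax(st[1:,4])
cs,_=cv2.findContours((l==k).astype(np.uint8),0,1)
r=cv2.minAreaRect(cs[0]); b=cv2.boxPoints(r)+[220,210]; print(r,b)
w=onplane('top',b,51);print(w,w.mean(0))
for i in range(2):
  d=w[i+1]-w[i];print(np.linalg.norm(d),np.degrees(np.arctan2(d[1],d[0])))
# others
print('cup,jar,mandarin,sugar,purple,red',onplane('top',[(305,205),(344,180),(438,308),(280,180),(190,258),(278,310),(187,307)],60))
E
```

```text
fj tip,base @36 [[579.7 -90.6  36. ]
 [452.4 -80.9  36. ]]
sj tip @36 [[ 577.3 -121.4   36. ]
 [ 481.8 -114.7   36. ]]
beam end @26 [[ 466.6 -276.4   26. ]
 [ 442.4 -275.7   26. ]
 [ 480.8  -88.4   26. ]
 [ 456.5  -88.    26. ]]
tab top @77 [[ 483.6 -136.    77. ]
 [ 448.  -134.    77. ]]
[[   0    0   50   70 2967]
 [  21    0    1    1    1]
 [  20    2    1    1    1]
 [  12   23   22   31  531]]
((22.300575256347656, 37.953758239746094), (29.651153564453125, 17.9427490234375), 81.25383758544922) [[231.2 234.7]
 [248.9 231.9]
 [253.4 261.2]
 [235.7 264. ]]
[[611.5 226.   51. ]
 [618.8 175.6  51. ]
 [535.6 162.6  51. ]
 [528.3 212.6  51. ]] [573.5 194.2  51. ]
50.89725889401053 -81.69917126033548
84.28027601084939 -171.1112091615992
cup,jar,mandarin,sugar,purple,red [[ 693.2   15.9   60. ]
 [ 764.6  -95.9   60. ]
 [ 399.6 -353.3   60. ]
 [ 766.    86.6   60. ]
 [ 545.5  340.2   60. ]
 [ 399.1   93.1   60. ]
 [ 408.9  346.9   60. ]]
```

>>> servo_tool:
  targets: "0 0 0 -0.1 0 0 1;0 0 0 -0.1 0 0 1;0 0 0 -0.107 0 0 1;0 -0.028 0.0293 0 0 0 1;0 -0.028 0.0293 0 0 0 1;0 -0.028 0.0293 0 0 0 1;0 -0.028 0.0293 0 0 0 1;0 -0.028 0.0293 0 0 0 1;0 -0.028 0.0293 0 0 0 1;0 -0.028 0.0293 0 0 0 1;0 -0.028 0.0293 0 0 0 1;0 -0.028 0.0293 0 0 0 1"
  grip_force: 10

```text
time_s: 1.15
tool_pos: [468.8, 283.6, 218.5]
eef_rot: [[-0.0, 0.076, 0.997], [-0.0, 0.997, -0.076], [-1.0, -0.0, -0.0]]
force: [0.0, 0.2, 0.3]
grip_width: 1.0
```

>>> servo_tool:
  targets: "0 -0.028 0.0293 0 0 0 1;0 -0.028 0.0293 0 0 0 1;0 -0.028 0.0293 0 0 0 1;0 0 0 0 0 0 1;0 0 0 0 0 0 1;0 0 0 0 0 0 1"

```text
time_s: 1.65
tool_pos: [549.0, 194.8, 218.2]
eef_rot: [[-0.001, 0.077, 0.997], [0.0, 0.997, -0.077], [-1.0, 0.0, -0.001]]
force: [-0.2, 0.4, -0.0]
grip_width: 0.998
```

```bash
python3 - <<'E'
from h import *
import pickle
P=cams.camera_params('wrist'); i=cams.capture('wrist')
cv2.imwrite('pics/w1.png',i); pickle.dump(P,open('w1.pkl','wb'))
s=monitor.observe();print(s['time_s'],s['tool_pos'],s['eef_rot'])
E
```

```text
1.7 [548.64395047 195.46368585 218.31455491] [[-8.73808025e-04  7.54380082e-02  9.97150111e-01]
 [ 2.33113195e-04  9.97150480e-01 -7.54378318e-02]
 [-9.99999591e-01  1.66530665e-04 -8.88903687e-04]]
```

View pics/w1.png

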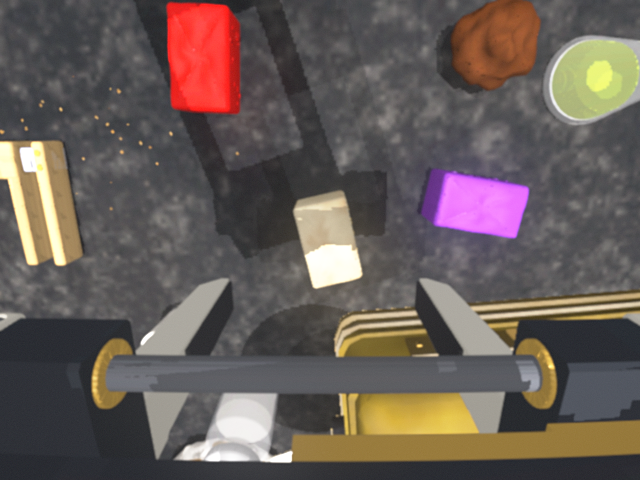

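```bash
python3 - <<'E'
import cv2
i=cv2.imread('pics/w1.png')
cv2.imwrite('pics/w1c.png',cv2.resize(i[180:300,280:380],None,fx=5,fy=5,interpolation=cv2.INTER_CUBIC))
E
```

```text
(no output)
```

View pics/w1c.png

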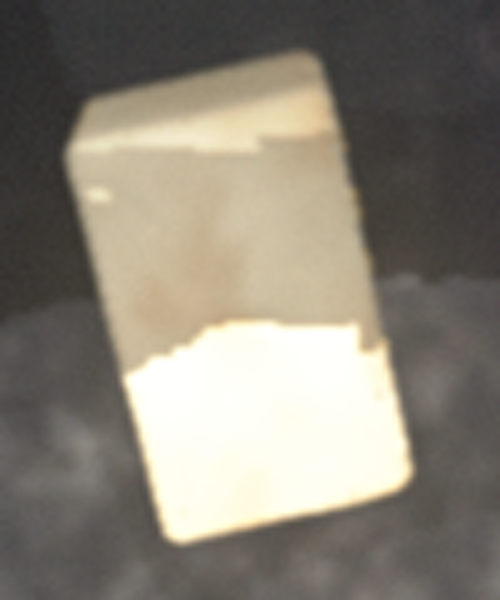

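```bash
python3 - <<'E'
from h import *
import pickle
np.set_printoptions(precision=1,suppress=True)
P=pickle.load(open('w1.pkl','rb'))
c=lambda p:[(280+x/5-.4,180+y/5-.4) for x,y in p]
w=onplane('wrist',c([(66,148),(332,86),(414,484),(166,546)]),51,P)
print(w,w.mean(0))
for i in range(4):
  d=w[(i+1)%4]-w[i];print(np.linalg.norm(d),np.degrees(np.arctan2(d[1],d[0])))
print(onplane('wrist',c([(90,98),(318,50)]),0,P))
print('red',onplane('wrist',[(170,25),(236,15),(240,110),(172,105)],51,P))
E
```

```text
[[537.4 165.9  51. ]
 [529.5 216.9  51. ]
 [611.1 228.6  51. ]
 [620.7 177.8  51. ]] [574.7 197.3  51. ]
51.65118126119012 98.87658879539966
82.40422173966553 8.118908968842712
51.67024226015032 -79.2250139163217
84.11564671934767 -171.85934003670715
[[537.  166.9   0. ]
 [530.4 216.9   0. ]]
red [[371.7  78.2  51. ]
 [369.4 134.9  51. ]
 [444.8 128.2  51. ]
 [435.4  68.4  51. ]]
```

>>> servo_tool:
  targets: "0 -0.0336 -0.0058 0 0 0 1;0 -0.0336 -0.0058 0 0 0 1;0 -0.0336 -0.0058 0 0 0 1;0 -0.0336 -0.0058 0 0 0 1;0 -0.0336 -0.0058 0 0 0 1;0 -0.0336 -0.0058 0 0 0 1;0 -0.0336 -0.0058 0 0 0 1;0 -0.0336 -0.0058 0 0 0 1;0 -0.0336 -0.0058 0 0 0 1;0 -0.0336 -0.0058 0 0 0 1;0 0 0 0 0 0 1;0 0 0 0 0 0 1"

```text
time_s: 2.7
tool_pos: [465.6, -135.7, 218.8]
eef_rot: [[0.0, 0.077, 0.997], [0.0, 0.997, -0.077], [-1.0, 0.0, 0.0]]
force: [-0.1, 0.5, 0.1]
grip_width: 1.003
```

```bash
python3 - <<'E'
from h import *
import pickle
P=cams.camera_params('wrist'); i=cams.capture('wrist')
cv2.imwrite('pics/w2.png',i); pickle.dump(P,open('w2.pkl','wb'))
s=monitor.observe();print(s['time_s'],s['tool_pos'],s['eef_rot'])
E
```

```text
2.75 [ 465.95179906 -134.726016    218.70257002] [[ 2.80818240e-04  7.57115846e-02  9.97129719e-01]
 [ 5.68556943e-04  9.97129585e-01 -7.57117345e-02]
 [-9.99999799e-01  5.88186261e-04  2.36965829e-04]]
```

View pics/w2.png

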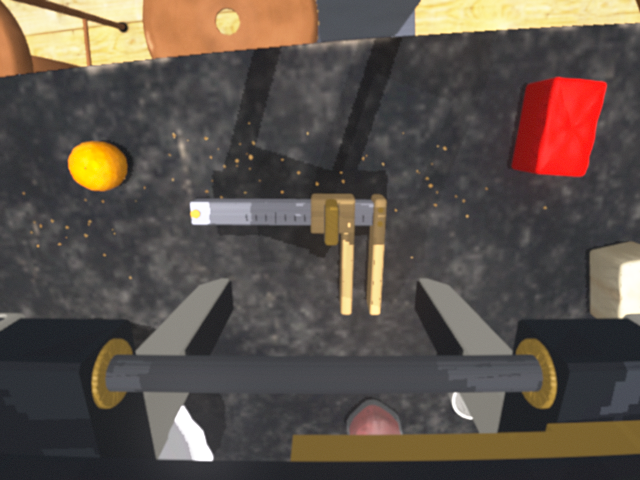

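```bash
python3 - <<'E'
from h import *
import pickle
np.set_printoptions(precision=1,suppress=True)
i=cv2.imread('pics/w2.png')
cv2.imwrite('pics/w2c.png',cv2.resize(i[185:325,180:400],None,fx=3.6,fy=3.6,interpolation=cv2.INTER_CUBIC))
E
```

```text
(no output)
```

View pics/w2c.png

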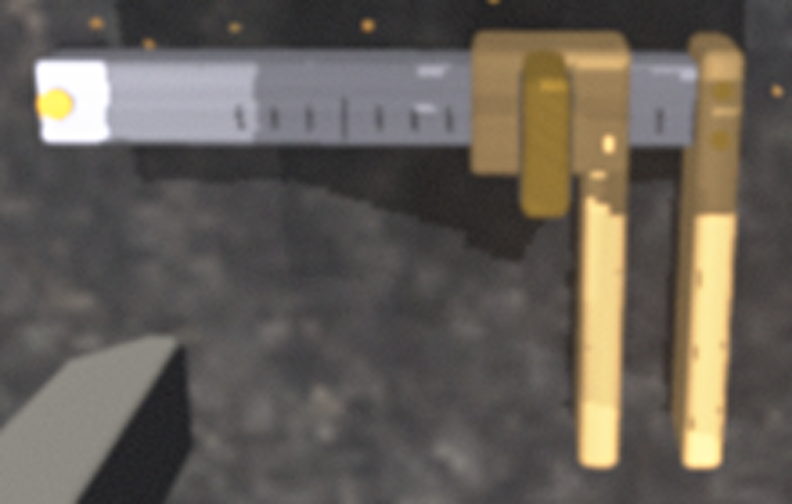

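```bash
python3 - <<'E'
from h import *
import pickle
np.set_printoptions(precision=1,suppress=True)
P=pickle.load(open('w2.pkl','rb'))
c=lambda p:[(180+x/3.6-.4,185+y/3.6-.4) for x,y in p]
t=onplane('wrist',c([(546,78),(548,215)]),77,P);print(t,t.mean(0))
f=onplane('wrist',c([(703,466),(720,48)]),36,P);print('fj',f)
print('sj',onplane('wrist',c([(600,466)]),36,P))
b=onplane('wrist',c([(38,62),(38,142),(694,52),(694,144)]),26,P);print('beam',b)
d=f[0]-f[1];print(np.degrees(np.arctan2(d[1],d[0])))
d=b[3]-b[1];print(np.degrees(np.arctan2(d[1],d[0])))
s=monitor.observe()
d=t.mean(0)-s['tool_pos']; print(s['eef_rot'].T@d)
E
```

```text
[[ 449.3 -128.2   77. ]
 [ 484.1 -130.2   77. ]] [ 466.7 -129.2   77. ]
fj [[579.8 -89.1  36. ]
 [452.8 -79.9  36. ]]
sj [[ 577.3 -120.1   36. ]]
beam [[ 443.6 -271.2   26. ]
 [ 466.8 -275.4   26. ]
 [ 455.3  -85.8   26. ]
 [ 482.   -86.8   26. ]]
-4.172580494936904
85.37397159478641
[141.7   5.5   0.3]
```

>>> servo_tool:
  targets: "0.035 0.0035 0 0 0 0 1;0.035 0 0 0 0 0 1;0.035 0 0 0 0 0 1;0.035 0 0 0 0 0 0.2;0.02 0 0 0 0 0 0;0.014 0 0 0 0 0 -0.2;0 0 0 0 0 0 -1;0 0 0 0 0 0 -1;0 0 0 0 0 0 -1;0 0 0 0 0 0 -1;0 0 0 0 0 0 -1;0 0 0 0 0 0 -1"
  grip_force: 12

```text
time_s: 3.75
tool_pos: [467.1, -132.4, 45.8]
eef_rot: [[0.002, 0.076, 0.997], [-0.001, 0.997, -0.076], [-1.0, -0.001, 0.002]]
force: [0.1, 0.3, 0.0]
grip_width: 0.407
```

>>> servo_tool:
  targets: "0 0 0 0 0 0 -1;0 0 0 0 0 0 -1;0 0 0 0 0 0 -1;0 0 0 0 0 0 -1;0 0 0 0 0 0 -1;0 0 0 0 0 0 -1;0 0 0 0 0 0 -1;0 0 0 0 0 0 -1"

```text
time_s: 4.42
tool_pos: [466.3, -132.2, 44.8]
eef_rot: [[0.0, 0.076, 0.997], [0.0, 0.997, -0.076], [-1.0, 0.0, 0.0]]
force: [0.1, 1.2, 2.7]
grip_width: 0.128
```

>>> servo_tool:
  targets: "0 -0.003 0 0 0 0 -1;0 -0.006 0 0 0 0 -1;0 -0.009 0 0 0 0 -1;0 -0.009 0 0 0 0 -1;0 -0.009 0 0 0 0 -1;0 -0.009 0 0 0 0 -1;0 -0.009 0 0 0 0 -1;0 -0.009 0 0 0 0 -1;0 -0.009 0 0 0 0 -1;0 -0.009 0 0 0 0 -1;0 -0.009 0 0 0 0 -1;0 -0.006 0 0 0 0 -1"

```text
time_s: 5.42
tool_pos: [458.1, -229.8, 44.7]
eef_rot: [[-0.001, 0.077, 0.997], [-0.0, 0.997, -0.077], [-1.0, -0.0, -0.001]]
force: [-5.1, 1.7, 8.3]
grip_width: 0.128
```

>>> servo_tool:
  targets: "0 -0.001 0 0 0 0 -1;0 0 0 0 0 0 -1;0 0 0 0 0 0 -0.3;0 0 0 0 0 0 -0.3;0 0 0 0 0 0 -0.3;0 0 0 0 0 0 -0.2;-0.02 0 0 0 0 0 0;-0.03 0 0 0 0 0 0.6;-0.035 0 0 0 0 0 1;-0.035 0 0 0 0 0 1;-0.035 0 0 0 0 0 1;0 0 0 0 0 0 1"

```text
time_s: 6.42
tool_pos: [462.3, -231.0, 208.1]
eef_rot: [[0.01, 0.075, 0.997], [-0.007, 0.997, -0.075], [-1.0, -0.006, 0.011]]
force: [0.6, -1.4, 0.7]
grip_width: 0.781
```

```bash
python3 - <<'E'
from h import *
import pickle
P=cams.camera_params('wrist'); i=cams.capture('wrist')
cv2.imwrite('pics/w3.png',i); pickle.dump(P,open('w3.pkl','wb'))
s=monitor.observe();print(s['time_s'],s['tool_pos'],s['eef_rot'],s['grip_width'])
E
```

```text
6.4667 [ 461.44646833 -230.47534821  204.66527006] [[ 0.00751034  0.07535494  0.99712849]
 [-0.00480029  0.99714784 -0.07532024]
 [-0.99996028 -0.00422082  0.00785064]] 0.8251431578695143
```

View pics/w3.png

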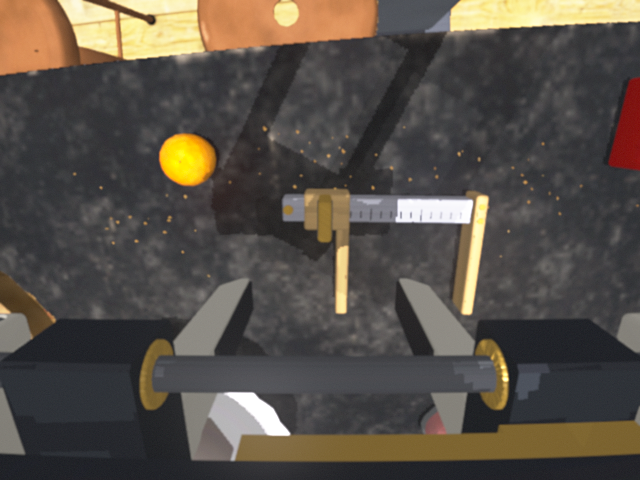

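```bash
python3 - <<'E'
import cv2
i=cv2.imread('pics/w3.png')
cv2.imwrite('pics/w3c.png',cv2.resize(i[180:325,275:500],None,fx=3.5,fy=3.5,interpolation=cv2.INTER_CUBIC))
E
```

```text
(no output)
```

View pics/w3c.png

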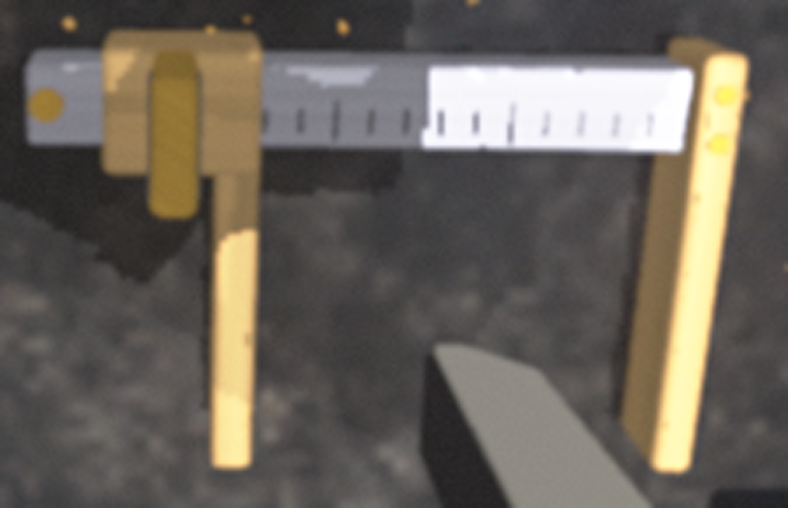

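```bash
python3 - <<'E'
from h import *
import pickle
np.set_printoptions(precision=1,suppress=True)
P=pickle.load(open('w3.pkl','rb'))
c=lambda p:[(275+x/3.5-.4,180+y/3.5-.4) for x,y in p]
f=onplane('wrist',c([(672,470),(727,56)]),36,P);print('fj',f)
print('sj',onplane('wrist',c([(233,467)]),36,P))
b=onplane('wrist',c([(28,66),(28,144),(690,70),(684,152)]),26,P);print('beam',b)
d=f[0]-f[1];print(np.degrees(np.arctan2(d[1],d[0])))
d=b[3]-b[1];print(np.degrees(np.arctan2(d[1],d[0])))
s=monitor.observe();print(s['tool_pos'])
E
```

```text
fj [[580.  -89.3  36. ]
 [453.8 -79.6  36. ]]
sj [[ 568.8 -222.    36. ]]
beam [[ 444.5 -271.7   26. ]
 [ 467.  -274.1   26. ]
 [ 459.2  -85.7   26. ]
 [ 483.1  -86.4   26. ]]
-4.389714638678566
85.08048325770443
[ 461.4 -230.5  204.7]
```

>>> servo_tool:
  targets: "0 0 0 0.121 0 0 1;0 0 0 0.121 0 0 1;0 0 0 0.121 0 0 1;0 0 0 0.121 0 0 1;0 0 0 0.121 0 0 1;0 0 0 0.121 0 0 1;0 0 0 0.121 0 0 1;0 0 0 0.121 0 0 1;0 0 0 0.121 0 0 1;0 0 0 0.121 0 0 1;0 0 0 0.121 0 0 1;0 0 0 0.121 0 0 1"

```text
time_s: 7.47
tool_pos: [458.2, -228.5, 197.8]
eef_rot: [[-0.002, 0.999, 0.037], [0.001, 0.037, -0.999], [-1.0, -0.002, -0.001]]
force: [0.0, -0.3, 0.2]
grip_width: 0.996
```

>>> servo_tool:
  targets: "0 0 0 0.121 0 0 1;0 -0.001 -0.023 0 0 0 1;0 -0.001 -0.023 0 0 0 1;0 -0.001 -0.023 0 0 0 1;0 0 0 0 0 0 1;0 0 0 0 0 0 1;0 0 0 0 0 0 1"

```text
time_s: 8.05
tool_pos: [460.9, -160.0, 198.7]
eef_rot: [[-0.001, 0.997, -0.077], [0.0, -0.077, -0.997], [-1.0, -0.001, 0.0]]
force: [0.2, -0.7, -0.7]
grip_width: 1.003
```

>>> servo_tool:
  targets: "0.035 0.0033 0.0014 0 0 0 0.6;0.035 0 0 0 0 0 0.4;0.035 0 0 0 0 0 0.2;0.03 0 0 0 0 0 0.2;0.025 0 0 0 0 0 0.2;0.015 0 0 0 0 0 0.2;0.01 0 0 0 0 0 0.2;0.006 0 0 0 0 0 0.2;0.003 0 0 0 0 0 0.2;0 0 0 0 0 0 0.2;0 0 0 0 0 0 0.2"
  grip_force: 40

```text
time_s: 8.97
tool_pos: [465.3, -162.1, 6.7]
eef_rot: [[0.002, 0.997, -0.078], [-0.001, -0.078, -0.997], [-1.0, 0.002, 0.001]]
force: [-0.3, -0.4, -0.5]
grip_width: 0.596
```

>>> servo_tool:
  targets: "0 0 0 0 0 0 -0.2;0 0 0 0 0 0 -0.4;0 0 0 0 0 0 -0.6;0 0 0 0 0 0 -1;0 0 0 0 0 0 -1;0 0 0 0 0 0 -1;0 0 0 0 0 0 -1;0 0 0 0 0 0 -1;0 0 0 0 0 0 -1;0 0 0 0 0 0 -1"

```text
time_s: 9.8
tool_pos: [464.4, -161.6, 5.8]
eef_rot: [[-0.0, 0.997, -0.078], [0.0, -0.078, -0.997], [-1.0, -0.0, -0.0]]
force: [-2.7, 0.8, 5.0]
grip_width: 0.255
```

>>> servo_tool:
  targets: "-0.004 0 0 0 0 0 -1;-0.01 0 0 0 0 0 -1;-0.015 0 0 0 0 0 -1;-0.015 0 0 0 0 0 -1;-0.015 0 0 0 0 0 -1;-0.015 0 0 0 0 0 -1;-0.015 0 0 0 0 0 -1;-0.008 0 0 0 0 0 -1;-0.003 0 0 0 0 0 -1;0 0 0 0 0 0 -1;0 0 0 0 0 0 -1"

```text
time_s: 10.72
tool_pos: [463.9, -161.3, 104.8]
eef_rot: [[-0.001, 0.997, -0.078], [0.001, -0.078, -0.997], [-1.0, -0.001, -0.0]]
force: [0.7, 0.0, -8.8]
grip_width: 0.255
```

```bash
python3 - <<'E'
from h import *
s=monitor.observe();print(s['time_s'],s['tool_pos'],s['grip_width'],s['force'],s['moment'])
a=cams.capture('top')[190:330,200:430]; cv2.imwrite('pics/a1.png',cv2.resize(a,None,fx=3,fy=3))
a=cams.capture('scene')[150:370,220:460]; cv2.imwrite('pics/a2.png',cv2.resize(a,None,fx=2.7,fy=2.7))
E
```

```text
10.7167 [ 463.8865746  -161.30236578  104.78253244] 0.25499185387470763 [ 0.66259479  0.03523061 -8.82057812] [ 0.01751835  0.13963857 -0.01746659]
```

View pics/a2.png

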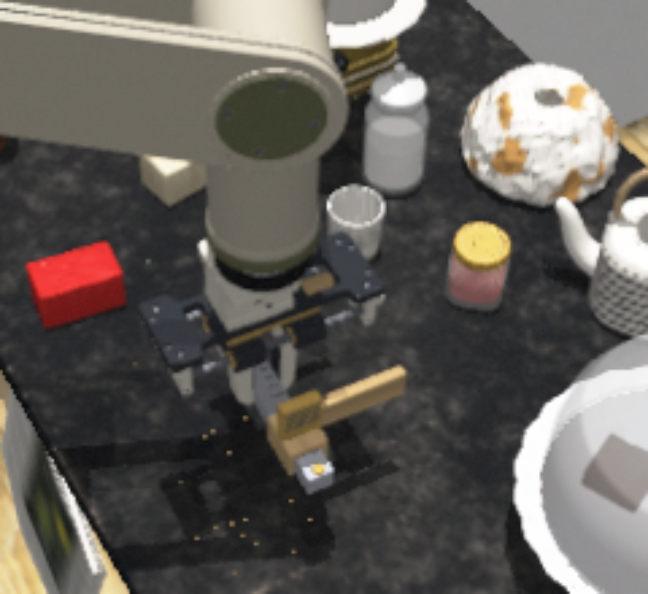

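>>> servo_tool:
  targets: "0 0.0005 -0.01 0 0 0 -1;0 0.0005 -0.02 0 0 0 -1;0 0.0005 -0.03 0 0 0 -1;0 0.0005 -0.03 0 0 0 -1;0 0.0005 -0.03 0 0 0 -1;0 0.0005 -0.032 0 0 0 -1;0 0.0005 -0.032 0 0 0 -1;0 0.0005 -0.032 0 0 0 -1;0 0.0005 -0.03 0 0 0 -1;0 0.0005 -0.03 0 0 0 -1;0 0.0005 -0.02 0 0 0 -1;0 0.0002 -0.01 0 0 0 -1"

```text
time_s: 11.82
tool_pos: [493.2, 146.2, 104.9]
eef_rot: [[-0.001, 0.997, -0.076], [0.001, -0.076, -0.997], [-1.0, -0.001, -0.001]]
force: [0.5, -0.2, -8.1]
grip_width: 0.257
```

>>> servo_tool:
  targets: "0 0 0 -0.03 0 0 -1;0 0 0 -0.06 0 0 -1;0 0 0 -0.06 0 0 -1;0 0 0 -0.05 0 0 -1;0 0 0 -0.027 0 0 -1;0 0 0 0 0 0 -1;0 0 0 0 0 0 -1;0 0 0 0 0 0 -1;0 0 0 0 0 0 -1"

```text
time_s: 12.57
tool_pos: [493.8, 142.9, 105.5]
eef_rot: [[-0.0, 0.989, 0.148], [-0.0, 0.148, -0.989], [-1.0, -0.0, 0.0]]
force: [0.3, -0.5, -8.4]
grip_width: 0.254
```

```bash
python3 - <<'E'
from h import *
import pickle
P=cams.camera_params('wrist'); i=cams.capture('wrist')
cv2.imwrite('pics/w4.png',i); pickle.dump(P,open('w4.pkl','wb'))
cv2.imwrite('pics/t4.png',cams.capture('top'))
cv2.imwrite('pics/s4.png',cams.capture('scene'))
s=monitor.observe();print(s['time_s'],s['tool_pos'],s['eef_rot'],s['grip_width'])
a=cv2.imread('pics/t4.png')[190:330,200:400]; cv2.imwrite('pics/t4c.png',cv2.resize(a,None,fx=4,fy=4))
a=cv2.imread('pics/s4.png')[130:330,180:420]; cv2.imwrite('pics/s4c.png',cv2.resize(a,None,fx=3,fy=3))
E
```

```text
12.7167 [493.96212535 143.00155322 105.60720939] [[-5.39303102e-05  9.88980797e-01  1.48043843e-01]
 [-4.59822465e-05  1.48043840e-01 -9.88980798e-01]
 [-9.99999997e-01 -6.01434297e-05  3.74915086e-05]] 0.2562178219821983
```

View pics/w4.png

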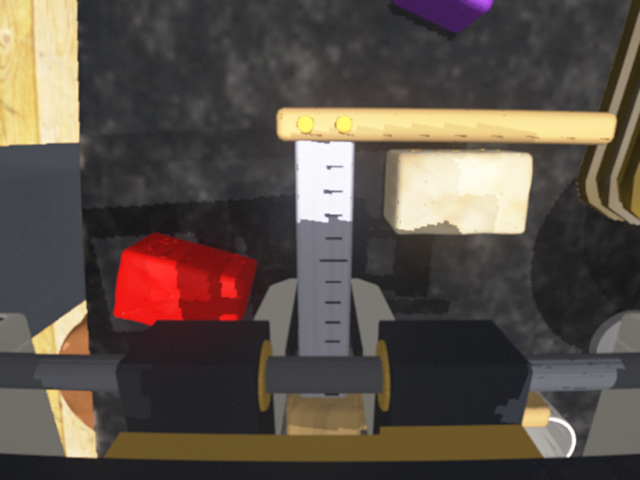

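View pics/t4c.png

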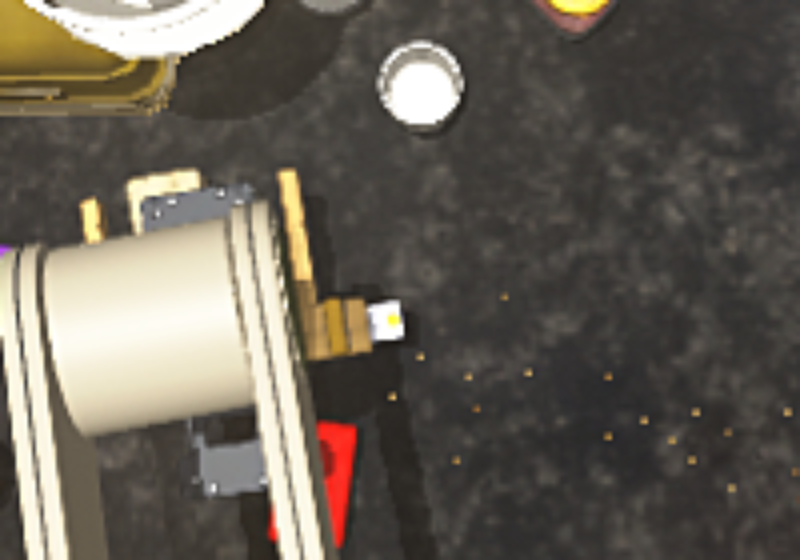

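View pics/s4c.png

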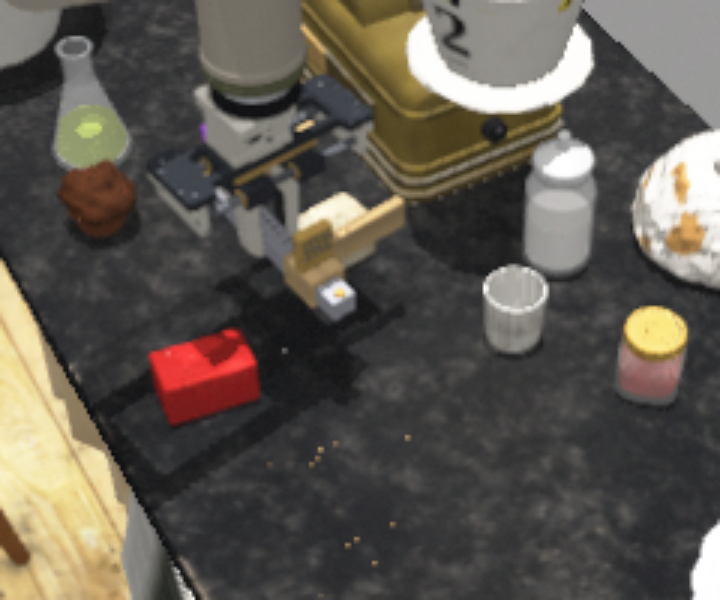

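```bash
python3 - <<'E'
from h import *
import pickle
np.set_printoptions(precision=1,suppress=True)
P=pickle.load(open('w4.pkl','rb'))
T=np.array([493.96,143.0,0]);R=np.array([[.989,.148],[.148,-.989]])  # cols ty(v), tz(u)
f=lambda q:np.c_[(q-T)[:,:2]@R, q[:,2]]
print('cheese top (v,u)',f(onplane('wrist',[(386,152),(530,152),(530,233),(397,234)],51,P)))
print('jaw top face edge',f(onplane('wrist',[(290,140),(612,143),(280,109),(614,112)],136,P)))
E
```

```text
cheese top (v,u) [[ 37.8 -67.6  51. ]
 [125.9 -68.2  51. ]
 [134.1 -16.9  51. ]
 [ 47.3 -16.3  51. ]]
jaw top face edge [[-12.  -76.1 136. ]
 [109.  -75.9 136. ]
 [-15.4 -86.9 136. ]
 [107.4 -87.  136. ]]
```

>>> servo_tool:
  targets: "0.008 0 0 0 0 0 -1;0.014 0 0 0 0 0 -1;0.014 0 0 0 0 0 -1;0.014 0 0 0 0 0 -1;0.012 0 0 0 0 0 -1;0.01 0 0 0 0 0 -1;0.008 0 0 0 0 0 -1;0.007 0 0 0 0 0 -1;0.005 0 0 0 0 0 -1;0.003 0 0 0 0 0 -1;0 0 0 0 0 0 -1;0 0 0 0 0 0 -1"

```text
time_s: 13.72
tool_pos: [494.2, 143.1, 10.9]
eef_rot: [[0.0, 0.989, 0.148], [0.0, 0.148, -0.989], [-1.0, 0.0, 0.0]]
force: [0.8, 0.6, -7.4]
grip_width: 0.259
```

>>> servo_tool:
  targets: "0.002 0 0 0 0 0 -1;0.002 0 0 0 0 0 -1;0.001 0 0 0 0 0 -1;0 0 0 0 0 0 -1;0 0 0 0 0 0 -1;0 0 0 0 0 0 -1"

```text
time_s: 14.22
tool_pos: [494.2, 143.1, 5.9]
eef_rot: [[0.0, 0.989, 0.149], [0.0, 0.149, -0.989], [-1.0, 0.0, 0.0]]
force: [-0.2, -0.2, -5.8]
grip_width: 0.257
```

>>> servo_tool:
  targets: "0.0008 0 0 0 0 0 -1;0 0 0 0 0 0 -1;0 0 0 0 0 0 -0.4;0 0 0 0 0 0 -0.3;0 0 0 0 0 0 -0.15;0 0 0 0 0 0 -0.15;0 0 0 0 0 0 -0.15;0 0 0 0 0 0 -0.15;0 0 0 0 0 0 -0.15"

```text
time_s: 14.97
tool_pos: [494.0, 143.0, 4.9]
eef_rot: [[0.0, 0.989, 0.148], [-0.0, 0.148, -0.989], [-1.0, 0.0, 0.0]]
force: [-0.2, 0.4, -0.1]
grip_width: 0.425
```

>>> servo_tool:
  targets: "-0.01 0 0 0 0 0 -0.15;-0.02 0 0 0 0 0 -0.15;-0.03 0 0 0 0 0 0.2;-0.035 0 0 0 0 0 1;-0.035 0 0 0 0 0 1;-0.035 0 0 0 0 0 1;-0.035 0 0 0 0 0 1;0 0 0 0 0 0 1;0 0 0 0 0 0 1"

```text
time_s: 15.72
tool_pos: [495.8, 143.4, 208.6]
eef_rot: [[0.006, 0.989, 0.148], [0.001, 0.148, -0.989], [-1.0, 0.006, -0.0]]
force: [0.2, 0.5, -0.2]
grip_width: 0.876
```

>>> servo_tool:
  targets: "0 0 0.01 -0.121 0 0 1;0 0 0.01 -0.121 0 0 1;0 0 0.01 -0.121 0 0 1;0 0 0 -0.121 0 0 1;0 0 0 -0.121 0 0 1;0 0 0 -0.121 0 0 1;0 0 0 -0.121 0 0 1;0 0 0 -0.121 0 0 1;0 0 0 -0.121 0 0 1;0 0 0 -0.121 0 0 1;0 0 0 -0.121 0 0 1;0 0 0 -0.121 0 0 1"

```text
time_s: 16.72
tool_pos: [500.8, 114.1, 203.0]
eef_rot: [[-0.003, -0.036, 0.999], [-0.0, 0.999, 0.036], [-1.0, -0.0, -0.003]]
force: [-0.3, -0.0, -0.0]
grip_width: 0.999
```

>>> servo_tool:
  targets: "0 0 0 -0.119 0 0 1;0 0 0 0 0 0 1;0 0 0 0 0 0 1;0 0 0 0 0 0 1;0 0 0 0 0 0 1"

```text
time_s: 17.13
tool_pos: [501.6, 114.2, 204.3]
eef_rot: [[-0.001, -0.146, 0.989], [-0.0, 0.989, 0.146], [-1.0, 0.0, -0.001]]
force: [-0.3, -0.2, -0.6]
grip_width: 1.003
```

```bash
python3 - <<'E'
from h import *
import pickle
P=cams.camera_params('wrist'); i=cams.capture('wrist')
cv2.imwrite('pics/w5.png',i); pickle.dump(P,open('w5.pkl','wb'))
s=monitor.observe();print(s['time_s'],s['tool_pos'],s['eef_rot'],s['grip_width'])
E
```

```text
17.1833 [501.7679474  114.26202698 204.54522411] [[-4.88429253e-04 -1.46430249e-01  9.89220877e-01]
 [-5.53746219e-05  9.89220997e-01  1.46430240e-01]
 [-9.99999879e-01  1.67430806e-05 -4.91272992e-04]] 1.0004256873064528
```

View pics/w5.png

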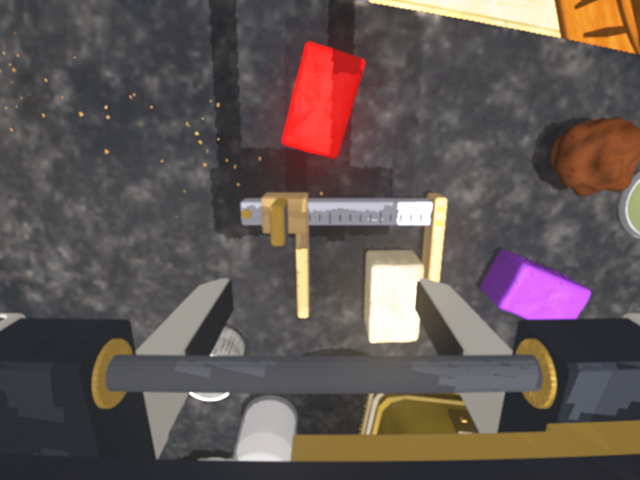

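```bash
python3 - <<'E'
from h import *
import pickle
np.set_printoptions(precision=1,suppress=True)
P=pickle.load(open('w5.pkl','rb'))
T=np.array([501.77,114.26,0]);R=np.array([[.1464,.9892],[-.9892,.1464]]) # cols u(-ty), v(tz)
f=lambda q:np.c_[(q-T)[:,:2]@R, q[:,2]]
print('cheese top (u,v)',f(onplane('wrist',[(366,266),(420,264),(419,342),(370,342)],51,P)))
print('tab',f(onplane('wrist',[(278,205),(278,244)],77,P)))
print('sj tip',f(onplane('wrist',[(303,317)],36,P)))
print('fj base',f(onplane('wrist',[(439,199)],36,P)))
print('beam',f(onplane('wrist',[(242,202),(241,224),(432,202),(432,223)],26,P)))
E
```

```text
cheese top (u,v) [[-39.8  42.8  51. ]
 [-91.3  40.9  51. ]
 [-97.  126.   51. ]
 [-46.7 125.7  51. ]]
tab [[ 38.5 -21.2  77. ]
 [ 39.8  12.8  77. ]]
sj tip [[ 22.2 105.3  36. ]]
fj base [[-108.8  -19.1   36. ]]
beam [[  80.3  -14.4   26. ]
 [  82.7    7.8   26. ]
 [-105.5  -14.3   26. ]
 [-107.2    6.8   26. ]]
```

>>> servo_tool:
  targets: "0.02 -0.02 -0.004 0 0 0 1;0.03 -0.019 0 0 0 0 1;0.035 0 0 0 0 0 0.6;0.035 0 0 0 0 0 0.3;0.022 0 0 0 0 0 0;0.013 0 0 0 0 0 -0.2;0.005 0 0 0 0 0 -0.4;0 0 0 0 0 0 -0.5;0 0 0 0 0 0 -0.6;0 0 0 0 0 0 -0.7;0 0 0 0 0 0 -0.75;0 0 0 0 0 0 -0.75"
  grip_force: 8

```text
time_s: 18.18
tool_pos: [504.8, 75.2, 46.2]
eef_rot: [[0.002, -0.149, 0.989], [0.0, 0.989, 0.149], [-1.0, -0.0, 0.002]]
force: [-0.3, -0.2, -0.0]
grip_width: 0.331
```

>>> servo_tool:
  targets: "0 0 0 0 0 0 -1;0 0 0 0 0 0 -1;0 0 0 0 0 0 -1;0 0 0 0 0 0 -1;0 0 0 0 0 0 -1;0 0 0 0 0 0 -1"

```text
time_s: 18.68
tool_pos: [504.0, 75.0, 45.2]
eef_rot: [[0.0, -0.149, 0.989], [-0.0, 0.989, 0.149], [-1.0, -0.0, 0.0]]
force: [-0.0, -0.6, 3.6]
grip_width: 0.127
```

>>> servo_tool:
  targets: "0 0.002 0 0 0 0 -1;0 0.004 0 0 0 0 -1;0 0.006 0 0 0 0 -1;0 0.006 0 0 0 0 -1;0 0.006 0 0 0 0 -1;0 0.006 0 0 0 0 -1;0 0.006 0 0 0 0 -1;0 0.006 0 0 0 0 -1;0 0.005 0 0 0 0 -1;0 0.003 0 0 0 0 -1;0 0.001 0 0 0 0 -1;0 0 0 0 0 0 -1"

```text
time_s: 19.68
tool_pos: [496.5, 126.5, 45.1]
eef_rot: [[0.001, -0.149, 0.989], [0.001, 0.989, 0.149], [-1.0, 0.001, 0.001]]
force: [1.2, 1.5, 5.1]
grip_width: 0.127
```

>>> servo_tool:
  targets: "0 0.001 0 0 0 0 -1;0 0.001 0 0 0 0 -1;0 0.001 0 0 0 0 -1;0 0.001 0 0 0 0 -1;0 0.001 0 0 0 0 -1;0 0.001 0 0 0 0 -1;0 0.001 0 0 0 0 -1;0 0.001 0 0 0 0 -1"

```text
time_s: 20.35
tool_pos: [495.3, 133.8, 45.1]
eef_rot: [[0.001, -0.149, 0.989], [0.0, 0.989, 0.149], [-1.0, -0.0, 0.001]]
force: [1.3, -1.7, 5.6]
grip_width: 0.13
```

>>> servo_tool:
  targets: "0 0.001 0 0 0 0 -1;0 0.001 0 0 0 0 -1;0 0.001 0 0 0 0 -1;0 0.001 0 0 0 0 -1"

```text
time_s: 20.68
tool_pos: [494.8, 137.5, 45.1]
eef_rot: [[0.001, -0.149, 0.989], [-0.0, 0.989, 0.149], [-1.0, -0.001, 0.001]]
force: [1.5, -2.9, 5.0]
grip_width: 0.129
```

>>> servo_tool:
  targets: "0 0.0007 0 0 0 0 -1;0 0.0007 0 0 0 0 -1;0 0.0006 0 0 0 0 -1"

```text
time_s: 20.93
tool_pos: [494.5, 139.5, 45.1]
eef_rot: [[0.001, -0.149, 0.989], [-0.0, 0.989, 0.149], [-1.0, -0.0, 0.001]]
force: [1.8, -3.3, 4.4]
grip_width: 0.13
```

>>> servo_tool:
  targets: "0 0.0005 0 0 0 0 -1;0 0.0005 0 0 0 0 -1;0 0 0 0 0 0 -1"

```text
time_s: 21.18
tool_pos: [494.4, 140.5, 45.1]
eef_rot: [[0.001, -0.149, 0.989], [-0.0, 0.989, 0.149], [-1.0, -0.0, 0.001]]
force: [1.2, -2.0, 5.6]
grip_width: 0.127
```

>>> servo_tool:
  targets: "0 0.0007 0 0 0 0 -1;0 0.0007 0 0 0 0 -1;0 0.0006 0 0 0 0 -1"

```text
time_s: 21.43
tool_pos: [494.1, 142.4, 45.1]
eef_rot: [[0.001, -0.149, 0.989], [-0.0, 0.989, 0.149], [-1.0, -0.0, 0.001]]
force: [1.5, -2.2, 4.1]
grip_width: 0.128
```

>>> servo_tool:
  targets: "0 0.0005 0 0 0 0 -1;0 0.0005 0 0 0 0 -1"

```text
time_s: 21.6
tool_pos: [494.0, 143.3, 45.1]
eef_rot: [[0.001, -0.149, 0.989], [-0.001, 0.989, 0.149], [-1.0, -0.001, 0.001]]
force: [1.3, -7.0, 5.8]
grip_width: 0.132
```

>>> servo_tool:
  targets: "0 0.0004 0 0 0 0 -1;0 0 0 0 0 0 -1;0 0 0 0 0 0 -1"

```text
time_s: 21.85
tool_pos: [493.9, 143.2, 45.1]
eef_rot: [[0.001, -0.149, 0.989], [-0.001, 0.989, 0.149], [-1.0, -0.001, 0.001]]
force: [2.1, -5.4, 4.9]
grip_width: 0.13
```

```bash
python3 - <<'E'
from h import *
a=cams.capture('wrist'); cv2.imwrite('pics/w6.png',a)
s=monitor.observe();print(s['time_s'],s['tool_pos'],s['force'],s['grip_width'])
E
```

```text
21.9 [493.96499743 143.2809257   45.1069138 ] [ 1.94915857 -4.82658645  6.24493494] 0.12727836078602037
```

View pics/w6.png

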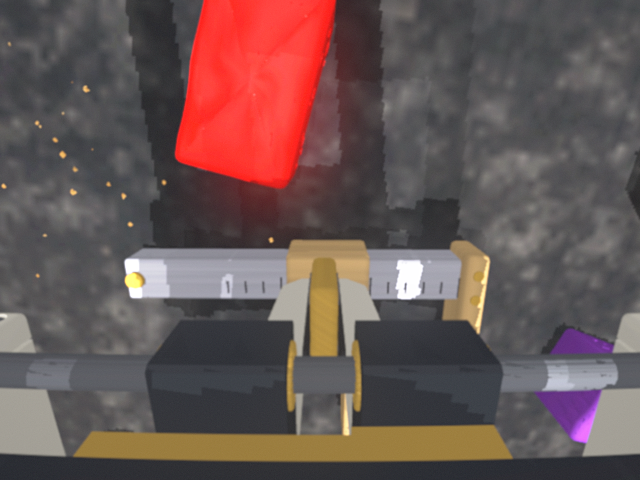

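>>> servo_tool:
  targets: "0 0.0005 0 0 0 0 -1;0 0.0005 0 0 0 0 -1;0 0.0002 0 0 0 0 -1;0 0 0 0 0 0 -1"

```text
time_s: 22.23
tool_pos: [494.0, 143.3, 45.1]
eef_rot: [[0.001, -0.149, 0.989], [-0.003, 0.989, 0.149], [-1.0, -0.003, 0.001]]
force: [2.3, -11.3, 6.1]
grip_width: 0.126
```

>>> servo_tool:
  targets: "0 0 0 0 0 0 -1;0 0 0 0 0 0 -1;0 -0.0007 0 0 0 0 -1;0 0 0 0 0 0 -0.6;0 0 0 0 0 0 -0.5;0 0 0 0 0 0 -0.4;0 0 0 0 0 0 -0.3;0 0 0 0 0 0 -0.2;0 0 0 0 0 0 -0.2"

```text
time_s: 22.98
tool_pos: [493.1, 144.4, 44.6]
eef_rot: [[-0.001, -0.149, 0.989], [0.0, 0.989, 0.149], [-1.0, 0.0, -0.001]]
force: [-0.1, 0.4, -0.5]
grip_width: 0.392
```

>>> servo_tool:
  targets: "-0.01 0 0 0 0 0 -0.2;-0.02 0 0 0 0 0 0;-0.03 0 0 0 0 0 0.5;-0.035 0 0 0 0 0 1;-0.035 0 0 0 0 0 1;-0.03 0 0 0 0 0 1;0 0 0 0 0 0 1;0 0 0 0 0 0 1;0 0 0 0 0 0 1;0 0 0 0 0 0 1"

```text
time_s: 23.82
tool_pos: [492.4, 144.1, 203.3]
eef_rot: [[-0.003, -0.149, 0.989], [-0.0, 0.989, 0.149], [-1.0, -0.0, -0.003]]
force: [0.1, 0.5, 0.3]
grip_width: 0.977
```

```bash
python3 - <<'E'
from h import *
import pickle
P=cams.camera_params('wrist'); a=cams.capture('wrist'); cv2.imwrite('pics/w7.png',a);pickle.dump(P,open('w7.pkl','wb'))
s=monitor.observe();print(s['time_s'],s['tool_pos'],s['eef_rot'],s['grip_width'])
cv2.imwrite('pics/w7c.png',cv2.resize(a[190:360,200:460],None,fx=3,fy=3,interpolation=cv2.INTER_CUBIC))
E
```

```text
23.8667 [492.27482044 144.02153213 203.03818577] [[-3.11741572e-03 -1.48633769e-01  9.88887397e-01]
 [-5.97353140e-04  9.88892303e-01  1.48632624e-01]
 [-9.99994962e-01 -1.27365314e-04 -3.17157526e-03]] 0.988188662292767
```

View pics/w7c.png

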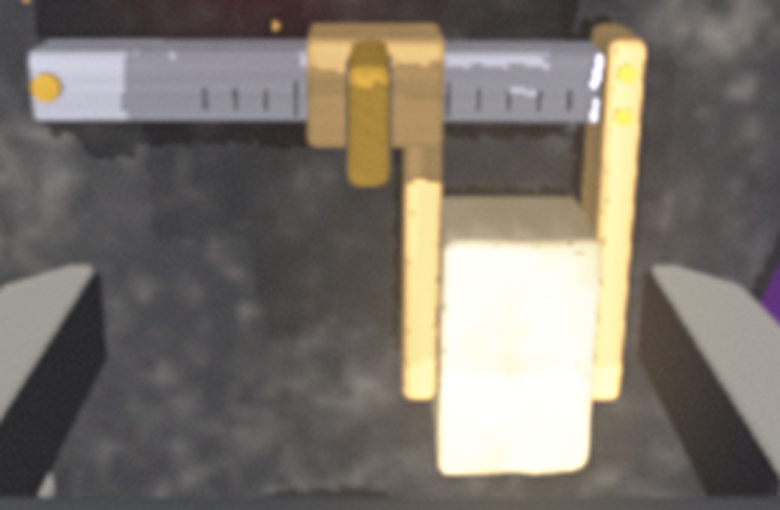

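```bash
python3 - <<'E'
from h import *
import pickle
np.set_printoptions(precision=1,suppress=True)
P=pickle.load(open('w7.pkl','rb'))
c=lambda p:[(200+x/3-.4,190+y/3-.4) for x,y in p]
R=np.array([[.1486,.9889],[-.9889,.1486]]);T=np.array([492.3,144.,0])
f=lambda q:np.c_[(q-T)[:,:2]@R, q[:,2]]
print('jaw tips L(403-437) R(592-621)',f(onplane('wrist',c([(403,398),(437,398),(592,398),(621,398)]),36,P)))
print('cheese',f(onplane('wrist',c([(442,240),(597,240),(590,472),(437,474)]),51,P)))
print('beam',f(onplane('wrist',c([(30,50),(30,118),(597,48),(597,122)]),26,P)))
i=cams.capture('top');cv2.imwrite('pics/t7.png',i)
E
```

```text
jaw tips L(403-437) R(592-621) [[-10.2 110.7  36. ]
 [-22.1 110.7  36. ]
 [-76.2 110.8  36. ]
 [-86.4 110.9  36. ]]
cheese [[-21.7  46.   51. ]
 [-71.   46.   51. ]
 [-73.8 130.7  51. ]
 [-21.6 131.3  51. ]]
beam [[112.2 -10.4  26. ]
 [114.2  12.5  26. ]
 [-72.7 -11.   26. ]
 [-74.1  13.9  26. ]]
```

View pics/t7.png

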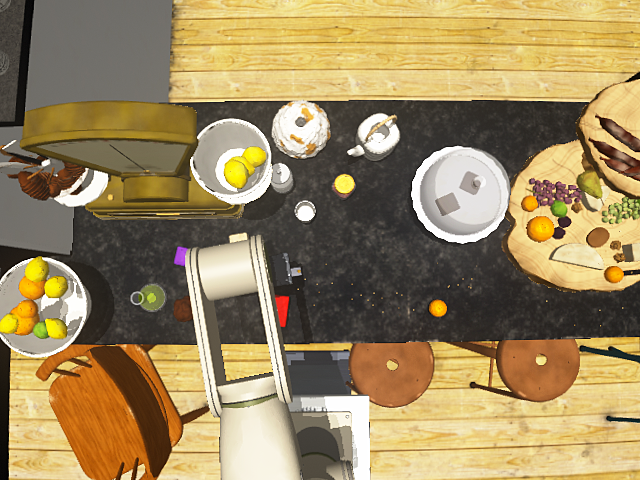

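```bash
python3 -c "
from bench import sign_off
print(sign_off())"
```

```text
the job is handed in; nothing more can be done
None
```

I handed the job in at about 24 s, with the caliper closed on the cheese block and the arm lifted clear. `sign_off` gives no verdict, so this rests on my own checks.

**What I did**
- I pulled the jaws open to about 119 mm while the caliper was still roughly 375 mm from the cheese.
- I carried the caliper by its beam and set it down round the block. The fixed jaw was about 8 mm off one long face.
- I let go, took the brass tab and slid the jaw shut. At the end the tab stopped moving and the wrist force reached about 11 N. I eased off slightly, then opened the fingers and lifted straight up.

**What the last checks showed**
- **Gap:** the last wrist picture shows the block snug and square between the jaws. The jaw faces measured about 54 mm apart in it, and the block's own edges gave 49 to 52 mm. The tab travel implies about 50 mm. These disagree by a few mm because of pixel error, but all fall between the 48.5 and 55.5 mm limits.
- **Position:** the cheese centre is about 7 mm from the caliper's origin along the jaws, and the block was nudged about 8 mm.
- **Other things:** in the last top view the cup, jam jar, sugar pourer and mandarin look unmoved. The arm covered part of the front there, including most of the muffin.

**Not measured directly:** the jaw-on-cheese forces were only inferred from the wrist force, which drifted by a few newtons during the slide.

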